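# Switch off the counter power bar and prove its outlets dead

## Task

Before this power bar on the kitchen counter is taken off, switch it off at its paddle by pressing the raised half right down to its stop. Then take the pen tester from the metal tray and, with the bar still off, rest its white tip on the live (shorter) slot of each of the three outlets in turn, about half a second each, working along from the outlet next to the switch to the far one. Lay the tester back flat on the tray's floor, and leave the screwdriver and the other things lying about where they are.

Things in the scene. Friction and masses are not known exactly. Their poses are not given: they have to be found in the camera images.
- bar: Fixed aluminium power bar, 74 mm (x) by 340 mm (y), top 40 mm above the counter. Origin: centre of its underside, z up. Along y: white paddle switch centred at -115 mm, then three white round outlets, 34 mm wide, flat faces 43 mm above the counter, centred at x = 0, y = -30, +45, +120 mm. Each has two slots side by side, 12.7 mm apart along y, at x = +4.5 mm, and an earth hole at x = -7 mm.
- paddle (a joint): Paddle switch, rad: 0 = on (half next to the outlets is down, outer half raised), 0.20 = off (outer half down on its stop). Hinge along the bar's x at bar y = -115 mm. It stays where it is left; takes about 4 N on the press point to move.
- paddle_press (a point): Point on top of the paddle's outer half, midway along it, 21 mm from the hinge towards the bar's nearer end: the place to press. About 51 mm above the counter when on; it goes down about 4 mm to the stop. The paddle is white, 33 mm (bar x) by 66 mm (bar y).
- live1 (a point): Centre of the live slot of the outlet next to the switch, on the outlet's face (axes as the bar's). Each outlet's live slot is the shorter one (6.2 mm, the other 8 mm), on the side towards the switch, 6.35 mm from the outlet's centre along the bar's y. Slots are only 2.2 mm wide: the tip rests on them, it does not go in.
- live2 (a point): Centre of the live slot of the middle outlet, on the outlet's face (axes as the bar's).
- live3 (a point): Centre of the live slot of the far outlet, on the outlet's face (axes as the bar's).
- tester: Grey pen tester, 150 mm long, about 55 g, lying on a flat side in the tray; thin steel clip on top near its back end. x runs along the pen to the tip, z up as it lies. Body 22 x 22 mm square from x = -75 to +30 mm, then a black nose narrowing to a white 6 mm round tip with ball end at x = +75 mm. Origin: on its underside; the pen's axis is 11 mm above it.
- tester_tip (a point): Very end of the tester's white tip, on the pen's axis, at x = +75 mm of the tester, 11 mm above its underside.
- tester_grip (a point): Place to grip: on the pen's axis in the middle of the rubber band, 90 mm behind the tip, 11 mm above the tester's underside; the body is 22 mm wide there. Axes as the tester's.
- tray: Shallow steel tray, fixed, 190 mm (x) by 260 mm (y), walls 3 mm thick, rim 18 mm above the counter (a 4 mm wide lip outside it), inner floor 3 mm above the counter. Origin: centre of its underside; z up. The tester lies in its half towards the robot, the screwdriver in the other.
- screwdriver: Screwdriver, 170 mm, black handle, lying in the tray (bystander). Its x runs to the blade.
- level: Small spirit level standing on the counter, 225 mm long (y), 23 mm wide, 43 mm high (bystander). Origin: centre of its underside.
- tape: Tape measure lying on its side, 66 x 70 mm, 34 mm high (bystander). Origin: centre of its underside.
- pull: Brass cabinet pull lying on the counter, 136 mm long (y), 12 mm high (bystander). Origin: underside of its bar's middle.

How it is judged:
By the outcome, as a careful person would: the job done as asked, in the order asked, and still so for the second after the job is handed in, with the robot touching nothing.
It also fails if it takes over 67 s, if anything falls off the work surface, if the arm or the gripper's body presses on something with over 40 N, if the wrist force passes 120 N, or if a joint passes its speed limit or range.

## Robot

A 6-joint arm with a two-finger parallel gripper is mounted at the origin on the work surface. World frame = base frame: x ahead of the robot, y to its left, z up, the work surface at z = 0. Lengths are in mm, angles in rad, forces in N, time in s.
With the tool pointing down it reaches from about 275 to 1000 mm from the base axis. Payload 8.4 kg.
Tool frame: the origin (TCP) lies midway between the tips of the shut fingers; the grasp point (between the pads) lies 19 mm behind it; z points along the fingers, y is the line along which they close (so a half turn about z gives the same grasp; the last joint's range is limited). The gripper opens to 85 mm and grips with 20 to 120 N. Pads are 22 mm wide; open, the fingers measure 114 mm over their backs; the gripper's body (76 mm by 85 mm) begins 54 mm behind the grasp point. The pads swing forward as they close: fully open they stand 13 mm farther back than shut.
Start: joints at [1.099, 0.353, 1.633, -0, 1.155, -0.002], TCP at [282.941, 557.29, 231.281] pointing down, gripper open.
Joint ranges: [-2.63, 2.63], [-0.92, 2.1], [0.06, 2.66], [-1.3, 4.44], [0, 2.69], [-3.02, 3.02]. Speed limits (rad/s): [2.22, 2.22, 2.79, 3.14, 3.14, 3.14].

## Interface

Orientations are given as [roll, pitch, yaw] about the fixed x, y, z axes, in that order (R = Rz(yaw) Ry(pitch) Rx(roll)).
In Python, from rig import r, imaging gives the robot as it stands. The module is installed in compiled form; this text tells all that it offers.
- The arm moves only by the tool arm_command, never from a script. Its argument "deltas" is a list of rows, each an object of numbers: "hand": the finger opening in mm, from 0 to 85.4; "tx", "ty", "tz": the shift along the tool's x, y, z in mm; "wx", "wy", "wz": the turn, a rotation vector about the tool's x, y, z in rad. A call has 1 to 8 rows; each row shifts and turns the commanded pose from where the row before left it, along the tool's axes as they then stand; what a row does not reach is not made up. A row lasts 1/8 s, in which the tool goes at most 62.5 mm and 10.7 degrees, less where a joint would pass 70% of its speed; a pose out of reach is approached as far as the arm can. A call with a gripper value outside its range is refused whole. The fingers move at their own pace and stop on an object; "squeeze" is the grip in N (left out, the last holds). Time passes only in rows, so rows that do not move let the fingers close. It gives the time, the measured TCP pose, the force, the opening and the grip force at its end, in the units of the state.
- r.sense(): the state, without advancing time (a new reading comes with each control period).
- imaging.grab_frame(name): name is "scene" or "top" or "wrist"; returns a dict with "image" (384x512x3 uint8, red, green, blue), "mtx" (3x3 intrinsics, pixels), "world_to_cam" (4x4, takes a point from world to camera coordinates). Camera axes: x right, y up, looking along -z (the intrinsics and any distortion apply to the point x, -y, -z); pixel columns grow to the right and rows downward; lengths in mm; the calibration is good to about 2 mm. A picture is of the moment at which its call begins. There is no depth.
- r.sign_off(): hands the job in; it is judged then, once.
The state is a dict: "clock": time; "qpos": joint angles; "qvel": joint speeds; "joint_efforts": joint torques, N m; "eef_pos": TCP position; "tcp_rot": TCP orientation; "contact_force": force on the tool from outside, world axes, zero at the start; "wrist_torque": the same for the moment, N m; "opening": opening from 0.0 (shut) to 1.0 (fully open); "grasp_force": force on a finger pad.
Only numpy, scipy, OpenCV 4.12 (cv2) and the standard library are available. Lean on these libraries where they do the work, as an engineer would, in place of code of your own. Each camera call takes 0.05 s, during which the arm holds its last target. There are 200 camera calls.

## Working session

There is one attempt and no reset: what is moved stays moved. The work goes in short steps, Python scripts to look and compute and a tool call to move; the robot and the scene stay as the last step left them, time stands still between calls to the robot, and variables do not carry over. Pictures are saved under pics/ and viewed, at most 11 in all, crops included, and the job is handed in when it is done.

Besides the shell and the picture viewer there is one more tool, called after ">>>" as name([rows], argument=value, ...), one row to a line, values as JSON. arm_command: Moves the arm, as the interface text tells. Its arguments: {"type":"object","properties":{"deltas":{"type":"array"},"squeeze":{"type":"number"}},"required":["deltas"]}

```bash
mkdir -p pics
python3 - <<'E'
from rig import r, imaging
import cv2, numpy as np, pickle
s=r.sense(); print(s)
for n in ("top","scene","wrist"):
    f=imaging.grab_frame(n); pickle.dump(f,open(f"pics/{n}0.pkl","wb"))
    print(n,f.keys(),np.round(f["mtx"],1).tolist(),np.round(f["world_to_cam"],3).tolist())
    cv2.imwrite(f"pics/{n}0.png",cv2.resize(f["image"][...,::-1],(800,600),interpolation=cv2.INTER_CUBIC))
E
```

```text
{'clock': 0.0, 'qpos': array([ 1.09858510e+00,  3.53649733e-01,  1.63416656e+00, -3.13072668e-05,
        1.15522472e+00, -2.39173046e-03]), 'qvel': array([ 0.00057026,  0.0019584 , -0.00017585,  0.00065476,  0.00013585,
        0.00173137]), 'joint_efforts': array([ 8.52417506e-04, -6.05226946e+01, -3.42062902e+01, -6.57263786e-05,
        9.52901988e-03,  5.96473160e-05]), 'eef_pos': array([282.72817848, 556.83020503, 230.54683344]), 'tcp_rot': array([-3.14014423e+00,  2.51600652e-05,  2.67178584e+00]), 'contact_force': array([ 0.48513118, -0.60352679, -0.5370215 ]), 'wrist_torque': array([ 0.05863894, -0.0150059 ,  0.02399161]), 'grasp_force': 0.0, 'opening': 0.9991294820710083}
top dict_keys(['image', 'mtx', 'world_to_cam']) [[499.7, 0.0, 246.8], [0.0, 499.7, 191.1], [0.0, 0.0, 1.0]] [[-0.112, -0.994, -0.002, 42.349], [0.97, -0.11, 0.218, -585.388], [-0.217, 0.022, 0.976, -1257.48], [0.0, 0.0, 0.0, 1.0]]
scene dict_keys(['image', 'mtx', 'world_to_cam']) [[346.9, 0.0, 253.9], [0.0, 346.9, 187.6], [0.0, 0.0, 1.0]] [[-0.488, 0.873, -0.014, 304.083], [-0.637, -0.345, 0.689, 326.199], [0.597, 0.345, 0.724, -1191.418], [0.0, 0.0, 0.0, 1.0]]
wrist dict_keys(['image', 'mtx', 'world_to_cam']) [[345.3, 0.0, 252.2], [0.0, 345.3, 191.5], [0.0, 0.0, 1.0]] [[0.453, 0.892, -0.001, -624.761], [-0.85, 0.431, -0.303, 39.149], [-0.27, 0.138, 0.953, -380.989], [0.0, 0.0, 0.0, 1.0]]
```

View pics/top0.png

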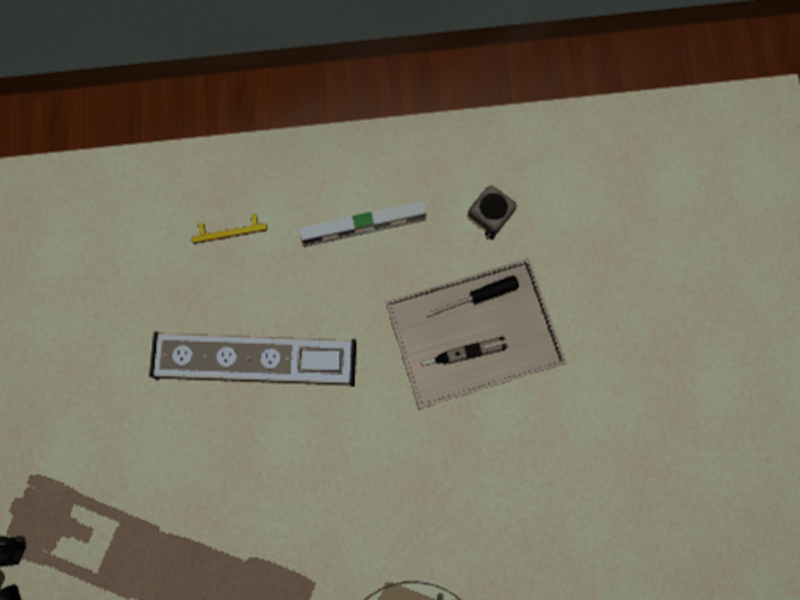

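View pics/scene0.png

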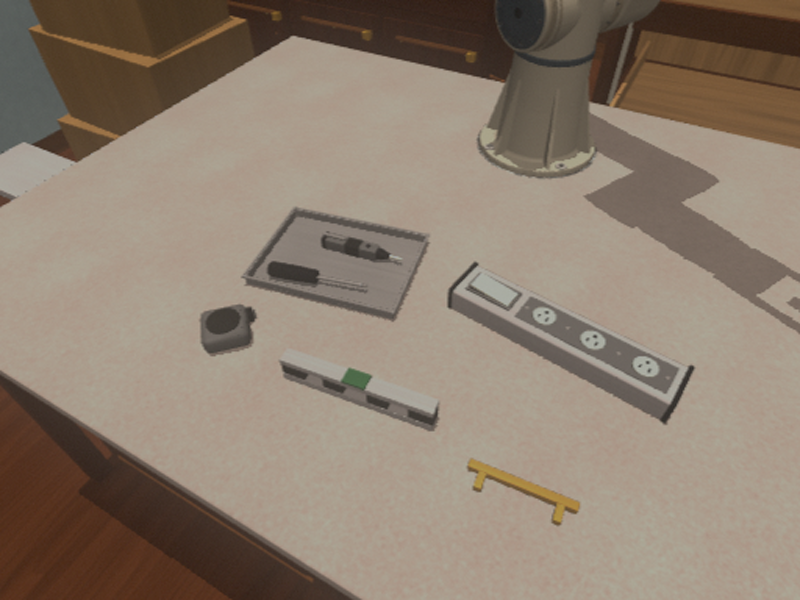

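The top view shows the bar (152–355, ~358), its paddle at (321,360) and outlets at about (270,357), (227,356) and (182,355). The tester's tip is at (424,362) and its back at (507,347). The scene view agrees. I'll enlarge crops of the top view for measuring.

```bash
cat > h.py <<'E'
import numpy as np, cv2, pickle
from scipy.optimize import least_squares
from scipy.spatial.transform import Rotation as R
def ray(f,u,v):
    T=f["world_to_cam"];K=f["mtx"]
    d=np.linalg.inv(K)@[u,v,1]; d=np.array([d[0],-d[1],-d[2]])
    return -T[:3,:3].T@T[:3,3], T[:3,:3].T@d
def at(f,u,v,z):
    o,d=ray(f,u,v); return o+d*(z-o[2])/d[2]
def proj(f,p):
    c=f["world_to_cam"]@np.append(p,1); q=f["mtx"]@[c[0],-c[1],-c[2]]; return q[:2]/q[2]
def crop(f,name,x,y,w,h,s):
    cv2.imwrite(f"pics/{name}.png",cv2.resize(f["image"][y:y+h,x:x+w,::-1],None,fx=s,fy=s,interpolation=cv2.INTER_CUBIC))
E
python3 - <<'E'
from h import *
f=pickle.load(open("pics/top0.pkl","rb"))
a=cv2.resize(f["image"][205:255,90:235,::-1],None,fx=5.5,fy=5.5,interpolation=cv2.INTER_CUBIC)
b=cv2.resize(f["image"][205:255,235:380,::-1],None,fx=5.5,fy=5.5,interpolation=cv2.INTER_CUBIC)
cv2.imwrite("pics/c1.png",np.vstack([a,b])); print(a.shape)
E
```

```text
(275, 798, 3)
```

View pics/c1.png

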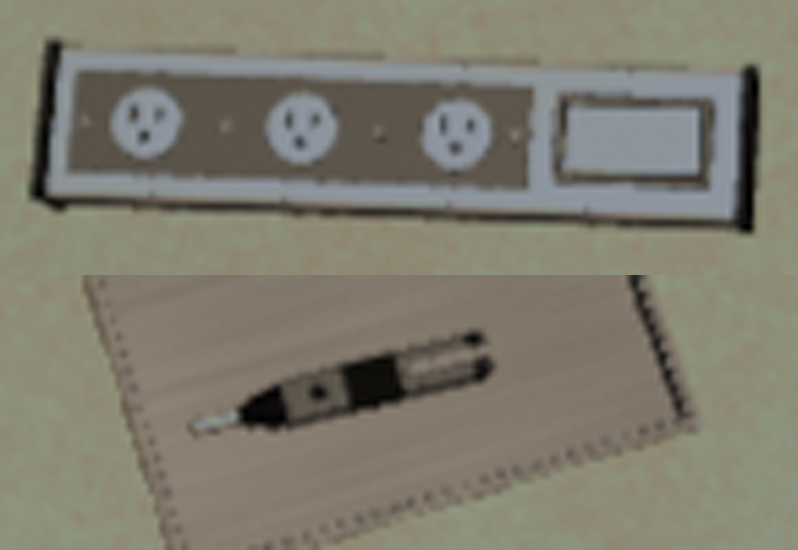

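The enlarged crop shows the outlets at (146,124), (302,129) and (456,134), and the paddle centre at (632,143). In the lower half the tester's tip is at (191,428), the band centre at (373,382) and the back centre at (487,355).

Run:
```python
from h import *
f=pickle.load(open("pics/top0.pkl","rb"))
def P(x,y,z,b=0): return at(f,(x+.5)/5.5-.5+90+145*b,(y-275*b+.5)/5.5-.5+205,z)
o=[P(146,124,43),P(302,129,43),P(456,134,43),P(632,143,49)]
ys=np.array([120,45,-30,-115]); 
def res(p): return np.concatenate([[p[0]-y*np.sin(p[2])-q[0],p[1]+y*np.cos(p[2])-q[1]] for y,q in zip(ys,o)])
s=least_squares(res,[500,200,0]); print("bar",s.x,s.fun.round(1))
x,y,t=s.x
W=lambda a,b:(np.array([x,y])+[a*np.cos(t)-b*np.sin(t),a*np.sin(t)+b*np.cos(t)]).round(1)
print("press",W(0,-136),[W(4.5,c-6.35) for c in (-30,45,120)])
tip=P(191,428,14,1);g=P(373,382,25,1);bk=P(487,355,20,1)
print("tester",tip,g,bk,np.linalg.norm(tip-g),np.arctan2(*(tip-bk)[1::-1]))
```

```text
bar [ 5.14982382e+02  2.12245320e+02 -1.54387037e-01] [ 0.5 -0.1 -0.2  0.4 -1.  -0.2  0.7 -0. ]
press [494.1  77.9] [array([513.8, 175.6]), array([525.4, 249.7]), array([536.9, 323.9])]
tester [477.36721643 -72.30810408  14.        ] [ 488.39052326 -162.75654611   25.        ] [ 496.09993547 -220.85758241   20.        ] 91.77926758617457 1.6962384246867381
```

```bash
cat >> h.py <<'E'
def go(s,p,rpy):
    "turn first (tool frame), then shift in the turned tool frame"
    A=R.from_euler("xyz",s["tcp_rot"]);B=R.from_euler("xyz",rpy)
    print("turn",(A.inv()*B).as_rotvec().round(3),"shift",B.inv().apply(np.array(p)-s["eef_pos"]).round(1),"unturned shift",A.inv().apply(np.array(p)-s["eef_pos"]).round(1))
E
python3 - <<'E'
from h import *
from rig import r
go(r.sense(),[494,78,75],[np.pi,0,1.70])
E
```

```text
turn [-0.001  0.001  0.972] shift [-502.2  147.7  155.7] unturned shift [-405.2 -331.3  156.1]
```

>>> arm_command([
  {"hand": 0, "wz": 0.162},
  {"hand": 0, "wz": 0.162},
  {"hand": 0, "wz": 0.162},
  {"hand": 0, "wz": 0.162},
  {"hand": 0, "wz": 0.162},
  {"hand": 0, "wz": 0.162},
])

```text
schema error: expected keys hand, tx, ty, tz, wx, wy, wz
```

>>> arm_command([
  {"hand": 0, "tx": 0, "ty": 0, "tz": 0, "wx": 0, "wy": 0, "wz": 0.162},
  {"hand": 0, "tx": 0, "ty": 0, "tz": 0, "wx": 0, "wy": 0, "wz": 0.162},
  {"hand": 0, "tx": 0, "ty": 0, "tz": 0, "wx": 0, "wy": 0, "wz": 0.162},
  {"hand": 0, "tx": 0, "ty": 0, "tz": 0, "wx": 0, "wy": 0, "wz": 0.162},
  {"hand": 0, "tx": 0, "ty": 0, "tz": 0, "wx": 0, "wy": 0, "wz": 0.162},
  {"hand": 0, "tx": 0, "ty": 0, "tz": 0, "wx": 0, "wy": 0, "wz": 0.162},
])

```text
clock: 0.9
eef_pos: [282.8, 557.1, 230.9]
tcp_rot: [-3.141, 0.001, 1.694]
contact_force: [0.7, 0.2, -0.4]
opening: -0.0
grasp_force: 0.0
```

>>> arm_command([
  {"hand": 0, "tx": -40, "ty": 12, "tz": 0, "wx": 0, "wy": 0, "wz": 0},
  {"hand": 0, "tx": -50, "ty": 15, "tz": 10, "wx": 0, "wy": 0, "wz": 0},
  {"hand": 0, "tx": -50, "ty": 15, "tz": 10, "wx": 0, "wy": 0, "wz": 0},
  {"hand": 0, "tx": -50, "ty": 15, "tz": 10, "wx": 0, "wy": 0, "wz": 0},
  {"hand": 0, "tx": -50, "ty": 15, "tz": 10, "wx": 0, "wy": 0, "wz": 0},
  {"hand": 0, "tx": -50, "ty": 15, "tz": 10, "wx": 0, "wy": 0, "wz": 0},
  {"hand": 0, "tx": -40, "ty": 12, "tz": 0, "wx": 0, "wy": 0, "wz": 0},
  {"hand": 0, "tx": 0, "ty": 0, "tz": 0, "wx": 0, "wy": 0, "wz": 0},
])

```text
clock: 1.9
eef_pos: [424.1, 240.5, 181.1]
tcp_rot: [-3.141, 0.001, 1.696]
contact_force: [-0.9, 0.4, -0.6]
opening: 0.0
grasp_force: 0.0
```

Run:
```python
from h import *
from rig import r,imaging
s=r.sense(); go(s,[494,78,75],[np.pi,0,1.70]); print(s["tcp_rot"],s["qpos"],s["opening"])
f=imaging.grab_frame("wrist"); pickle.dump(f,open("pics/w1.pkl","wb"))
crop(f,"w1",0,0,512,384,1.56)
print([proj(f,p)*1.56 for p in ([513.8,175.6,43],[525.4,249.7,43],[494,78,51])])
```

```text
turn [-0.001  0.001 -0.004] shift [-170.2   48.3  106.1] unturned shift [-169.9   49.   106.2]
[-3.14108832e+00  6.26679266e-04  1.69642807e+00] [ 5.13053508e-01  1.99564336e-01  1.97035579e+00 -4.71657921e-04
  9.72376297e-01  3.87687762e-01] 0.0004961906417450894
[array([532.03456523, 403.52662875]), array([580.58672783, 285.16899379]), array([472.2584748 , 545.00101346])]
```

View pics/w1.png

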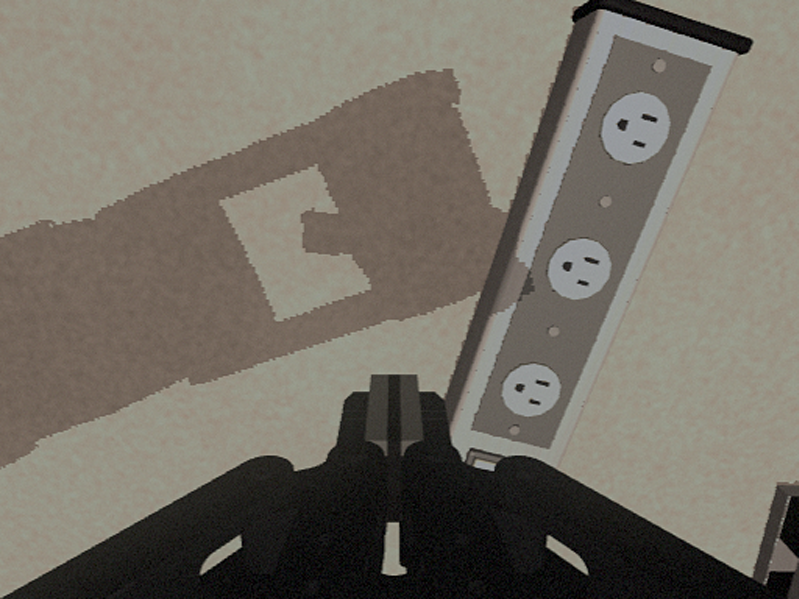

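The wrist view puts the live slots at (534,402), (582,283) and (639,143), within about 1.5 px of the projected values. I'll refine them from this frame and go to the press point.

Run:
```python
from h import *
f=pickle.load(open("pics/w1.pkl","rb"))
for u,v in ((534,402),(582,283),(639,143)): print(at(f,(u+.5)/1.56-.5,(v+.5)/1.56-.5,43).round(1))
```

```text
[514.5 176.9  43. ]
[525.7 251.1  43. ]
[537.2 326.3  43. ]
```

>>> arm_command([
  {"hand": 0, "tx": -40, "ty": 12, "tz": 10, "wx": 0, "wy": 0, "wz": 0},
  {"hand": 0, "tx": -50, "ty": 14, "tz": 20, "wx": 0, "wy": 0, "wz": 0},
  {"hand": 0, "tx": -50, "ty": 14, "tz": 30, "wx": 0, "wy": 0, "wz": 0},
  {"hand": 0, "tx": -30, "ty": 9, "tz": 30, "wx": 0, "wy": 0, "wz": 0},
  {"hand": 0, "tx": 0, "ty": 0, "tz": 16, "wx": 0, "wy": 0, "wz": 0},
  {"hand": 0, "tx": 0, "ty": 0, "tz": 16, "wx": 0, "wy": 0, "wz": 0},
  {"hand": 0, "tx": 0, "ty": 0, "tz": 4, "wx": 0, "wy": 0, "wz": 0},
])

```text
clock: 2.82
eef_pos: [493.3, 81.7, 54.5]
tcp_rot: [-3.14, -0.0, 1.701]
contact_force: [0.8, 1.2, 0.5]
opening: -0.001
grasp_force: 0.0
```

>>> arm_command([
  {"hand": 0, "tx": -2, "ty": 0, "tz": 1, "wx": 0, "wy": 0, "wz": 0},
  {"hand": 0, "tx": 0, "ty": 0, "tz": 2, "wx": 0, "wy": 0, "wz": 0},
  {"hand": 0, "tx": 0, "ty": 0, "tz": 2, "wx": 0, "wy": 0, "wz": 0},
  {"hand": 0, "tx": 0, "ty": 0, "tz": 2, "wx": 0, "wy": 0, "wz": 0},
  {"hand": 0, "tx": 0, "ty": 0, "tz": 1, "wx": 0, "wy": 0, "wz": 0},
  {"hand": 0, "tx": 0, "ty": 0, "tz": 0, "wx": 0, "wy": 0, "wz": 0},
])

```text
clock: 3.58
eef_pos: [494.5, 78.4, 47.3]
tcp_rot: [3.141, 0.0, 1.7]
contact_force: [0.2, -1.2, 1.6]
opening: 0.003
grasp_force: 1.1
```

>>> arm_command([
  {"hand": 0, "tx": 0, "ty": 0, "tz": 1, "wx": 0, "wy": 0, "wz": 0},
  {"hand": 0, "tx": 0, "ty": 0, "tz": 1, "wx": 0, "wy": 0, "wz": 0},
  {"hand": 0, "tx": 0, "ty": 0, "tz": 0, "wx": 0, "wy": 0, "wz": 0},
])

```text
clock: 3.95
eef_pos: [494.4, 78.1, 45.5]
tcp_rot: [3.141, 0.001, 1.7]
contact_force: [-1.0, -5.2, 4.9]
opening: -0.001
grasp_force: 3.1
```

>>> arm_command([
  {"hand": 0, "tx": 0, "ty": 0, "tz": 1, "wx": 0, "wy": 0, "wz": 0},
  {"hand": 0, "tx": 0, "ty": 0, "tz": 0, "wx": 0, "wy": 0, "wz": 0},
])

```text
clock: 4.2
eef_pos: [494.5, 78.0, 45.1]
tcp_rot: [3.141, 0.001, 1.7]
contact_force: [-2.1, -6.8, 15.0]
opening: -0.004
grasp_force: 8.0
```

>>> arm_command([
  {"hand": 0, "tx": 0, "ty": 0, "tz": 1, "wx": 0, "wy": 0, "wz": 0},
  {"hand": 0, "tx": 0, "ty": 0, "tz": 0, "wx": 0, "wy": 0, "wz": 0},
])

```text
clock: 4.45
eef_pos: [494.6, 78.0, 44.8]
tcp_rot: [3.141, 0.001, 1.7]
contact_force: [-6.5, -6.7, 26.2]
opening: -0.002
grasp_force: 13.7
```

Run:
```python
from h import *
from rig import r
s=r.sense(); go(s,[488,-158,110],[np.pi,0,1.70])
```

```text
turn [0.    0.001 0.   ] shift [-233.2  -37.   -65.2] unturned shift [-233.2  -37.   -65. ]
```

Force climbs with no further travel, so the paddle is on its stop. I'll lift off and move on to the tester.

>>> arm_command([
  {"hand": 0, "tx": 0, "ty": 0, "tz": -15, "wx": 0, "wy": 0, "wz": 0},
  {"hand": 0, "tx": 0, "ty": 0, "tz": -40, "wx": 0, "wy": 0, "wz": 0},
  {"hand": 85, "tx": -50, "ty": -5, "tz": -40, "wx": 0, "wy": 0, "wz": 0},
  {"hand": 85, "tx": -50, "ty": -7, "tz": -30, "wx": 0, "wy": 0, "wz": 0},
  {"hand": 85, "tx": -50, "ty": -7, "tz": -10, "wx": 0, "wy": 0, "wz": 0},
  {"hand": 85, "tx": -50, "ty": -7, "tz": 0, "wx": 0, "wy": 0, "wz": 0},
  {"hand": 85, "tx": -50, "ty": -7, "tz": 0, "wx": 0, "wy": 0, "wz": 0},
  {"hand": 85, "tx": -30, "ty": -2, "tz": 0, "wx": 0, "wy": 0, "wz": 0},
])

```text
clock: 5.45
eef_pos: [495.2, -204.3, 177.4]
tcp_rot: [3.141, -0.0, 1.698]
contact_force: [-0.1, -0.5, 0.3]
opening: 0.994
grasp_force: 0.0
```

>>> arm_command([
  {"hand": 85, "tx": 0, "ty": 0, "tz": 0, "wx": 0, "wy": 0, "wz": 0},
  {"hand": 85, "tx": 0, "ty": 0, "tz": 0, "wx": 0, "wy": 0, "wz": 0},
])

```text
clock: 5.7
eef_pos: [495.3, -201.6, 177.1]
tcp_rot: [-3.141, -0.001, 1.699]
contact_force: [0.2, 0.5, 0.1]
opening: 0.993
grasp_force: 0.0
```

Run:
```python
from h import *
from rig import r,imaging
s=r.sense(); go(s,[488,-162,30],[np.pi,0,1.70]); print(s["eef_pos"])
f=imaging.grab_frame("wrist"); pickle.dump(f,open("pics/w2.pkl","wb"))
crop(f,"w2",0,0,512,384,1.56)
print([proj(f,p)*1.56 for p in ([477,-72,14],[488,-162,25],[496,-221,20])])
```

```text
turn [-0.    -0.001 -0.001] shift [ 40.2  -2.1 147.1] unturned shift [ 40.1  -2.1 147.1]
[ 495.28082858 -201.63695196  177.05875887]
[array([391.09641899,  20.17045954]), array([390.04075284, 201.01821676]), array([390.8952854, 302.2115414])]
```

View pics/w2.png

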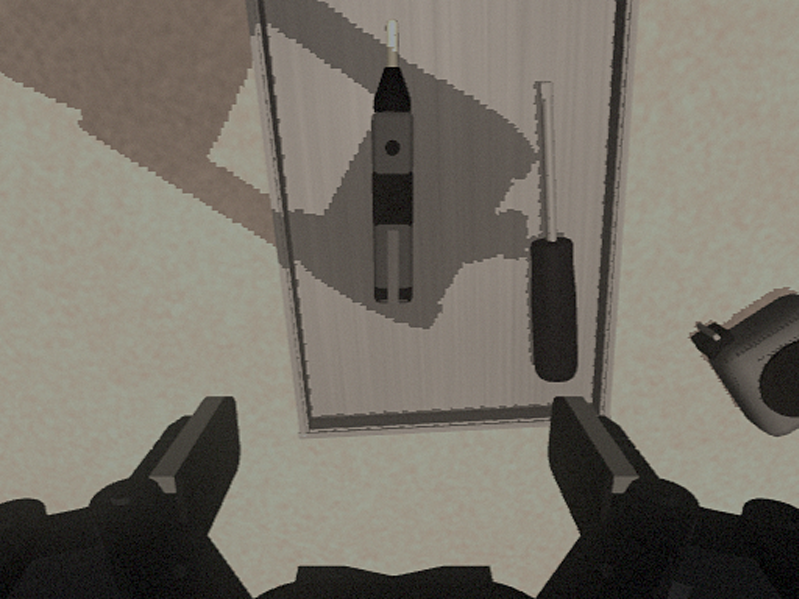

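The wrist view shows the tester aligned with the tool: tip at (392,20), band centre (392,198). The screwdriver is well to the right at (552,300), and the tray wall at left is close, so I'll go down with the fingers only partly open.

>>> arm_command([
  {"hand": 45, "tx": 15, "ty": -1, "tz": 20, "wx": 0, "wy": 0, "wz": 0},
  {"hand": 45, "tx": 20, "ty": 0, "tz": 40, "wx": 0, "wy": 0, "wz": 0},
  {"hand": 45, "tx": 6, "ty": 0, "tz": 40, "wx": 0, "wy": 0, "wz": 0},
  {"hand": 45, "tx": 0, "ty": 0, "tz": 30, "wx": 0, "wy": 0, "wz": 0},
  {"hand": 45, "tx": 0, "ty": 0, "tz": 17, "wx": 0, "wy": 0, "wz": 0},
  {"hand": 45, "tx": 0, "ty": 0, "tz": 0, "wx": 0, "wy": 0, "wz": 0},
  {"hand": 45, "tx": 0, "ty": 0, "tz": 0, "wx": 0, "wy": 0, "wz": 0},
])

```text
clock: 6.62
eef_pos: [490.1, -161.9, 31.2]
tcp_rot: [3.14, 0.001, 1.7]
contact_force: [0.8, -0.2, 0.0]
opening: 0.527
grasp_force: 0.0
```

>>> arm_command([
  {"hand": 45, "tx": 0, "ty": 0, "tz": 10, "wx": 0, "wy": 0, "wz": 0},
  {"hand": 45, "tx": 0, "ty": 0, "tz": 10, "wx": 0, "wy": 0, "wz": 0},
  {"hand": 45, "tx": 0, "ty": 0, "tz": 4, "wx": 0, "wy": 0, "wz": 0},
  {"hand": 45, "tx": 0, "ty": 0, "tz": 0, "wx": 0, "wy": 0, "wz": 0},
])

```text
clock: 7.12
eef_pos: [488.9, -161.7, 5.7]
tcp_rot: [-3.141, -0.0, 1.7]
contact_force: [0.5, 0.6, 0.2]
opening: 0.528
grasp_force: 0.0
```

>>> arm_command([
  {"hand": 10, "tx": 0, "ty": 0, "tz": 0, "wx": 0, "wy": 0, "wz": 0},
  {"hand": 10, "tx": 0, "ty": 0, "tz": 0, "wx": 0, "wy": 0, "wz": 0},
  {"hand": 10, "tx": 0, "ty": 0, "tz": 0, "wx": 0, "wy": 0, "wz": 0},
  {"hand": 10, "tx": 0, "ty": 0, "tz": 0, "wx": 0, "wy": 0, "wz": 0},
], squeeze=60)

```text
clock: 7.62
eef_pos: [489.6, -161.9, 6.6]
tcp_rot: [3.141, 0.0, 1.7]
contact_force: [0.6, 0.3, 4.9]
opening: 0.241
grasp_force: 59.5
```

Run:
```python
from h import *
from rig import r
s=r.sense(); print(s["tcp_rot"],s["eef_pos"],s["qpos"].round(2))
```

```text
[3.14096016e+00 3.22127248e-04 1.69978491e+00] [ 489.62048105 -161.91205127    6.57235239] [-0.32  0.52  2.02 -0.    0.61 -0.45]
```

>>> arm_command([
  {"hand": 10, "tx": 0, "ty": 0, "tz": -8, "wx": 0, "wy": 0, "wz": 0},
  {"hand": 10, "tx": 0, "ty": 0, "tz": -30, "wx": 0, "wy": 0, "wz": 0},
  {"hand": 10, "tx": 0, "ty": 0, "tz": -40, "wx": 0, "wy": 0, "wz": 0},
  {"hand": 10, "tx": 0, "ty": 0, "tz": -40, "wx": 0, "wy": 0, "wz": 0},
  {"hand": 10, "tx": 0, "ty": 0, "tz": -20, "wx": 0, "wy": 0, "wz": 0},
  {"hand": 10, "tx": 0, "ty": 0, "tz": 0, "wx": 0, "wy": 0, "wz": 0},
  {"hand": 10, "tx": 0, "ty": 0, "tz": 0, "wx": 0, "wy": 0, "wz": 0},
])

```text
clock: 8.5
eef_pos: [488.6, -161.6, 143.4]
tcp_rot: [-3.14, -0.001, 1.7]
contact_force: [0.5, 0.1, -0.2]
opening: 0.241
grasp_force: 58.8
```

>>> arm_command([
  {"hand": 10, "tx": 0, "ty": 0, "tz": 0, "wx": 0, "wy": -0.12, "wz": 0},
  {"hand": 10, "tx": 0, "ty": 0, "tz": 0, "wx": 0, "wy": -0.12, "wz": 0},
  {"hand": 10, "tx": 0, "ty": 0, "tz": 0, "wx": 0, "wy": -0.12, "wz": 0},
  {"hand": 10, "tx": 0, "ty": 0, "tz": 0, "wx": 0, "wy": -0.12, "wz": 0},
  {"hand": 10, "tx": 0, "ty": 0, "tz": 0, "wx": 0, "wy": -0.12, "wz": 0},
  {"hand": 10, "tx": 0, "ty": 0, "tz": 0, "wx": 0, "wy": 0, "wz": 0},
])

```text
clock: 9.25
eef_pos: [488.0, -160.4, 142.0]
tcp_rot: [-3.135, 0.599, 1.707]
contact_force: [-1.0, 0.4, -0.6]
opening: 0.243
grasp_force: 58.8
```

Run:
```python
from h import *
from rig import r,imaging
s=r.sense(); print(s["tcp_rot"],s["eef_pos"],s["qpos"].round(2),s["opening"])
f=imaging.grab_frame("wrist"); pickle.dump((f,s),open("pics/w3.pkl","wb"))
A=R.from_euler("xyz",s["tcp_rot"])
print(proj(f,s["eef_pos"]+A.apply([90,0,-7.4]))*1.56,proj(f,s["eef_pos"]+A.apply([80,0,-7.4]))*1.56)
crop(f,"w3",0,0,512,384,1.56)
```

```text
[-3.13537185  0.59902535  1.7067518 ] [ 487.99335599 -160.35012255  141.95244375] [ 0.06  0.32  2.09 -0.82  0.88  0.52] 0.243128325992235
[394.58538938  71.39389365] [394.55807791 116.43220763]
```

View pics/w3.png

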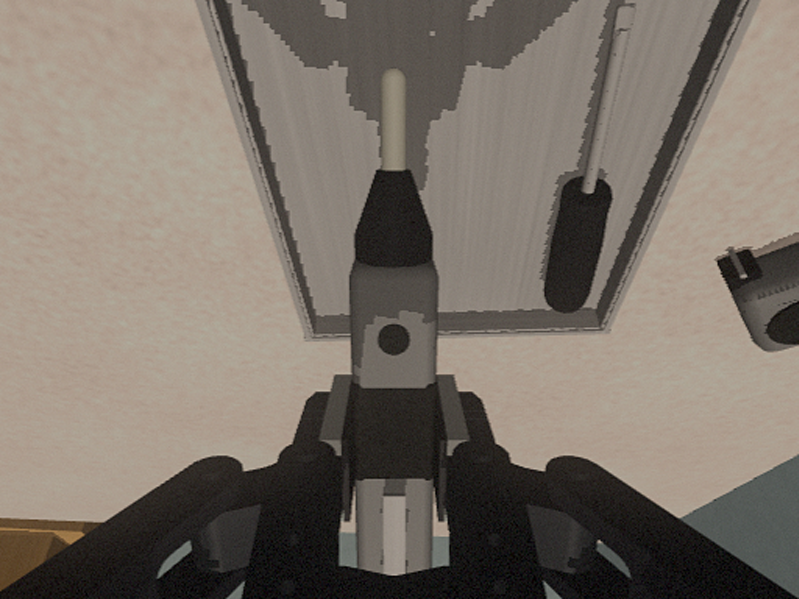

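The tip is at (394,69) against (394.6,71.4) predicted, so it sits at about [90.5, 0, -7.4] in the tool frame. Next is a hover over live1.

```bash
cat >> h.py <<'E'
LIVE=np.array([[514.2,176.3,43],[525.5,250.4,43],[537,325.1,43]])
RPY=[-np.pi,0.6,1.70]
def tgt(i,h):
    return LIVE[i]+[0,0,h]-(R.from_euler("xyz",RPY).apply([89,0,-7.4])-[0,0,1.5*np.sin(.6)+0+(3-3*np.sin(.6))])
E
python3 - <<'E'
from h import *
from rig import r
s=r.sense(); print(tgt(0,15)); go(s,tgt(0,15),RPY)
print("world dz=-1 in tool",R.from_euler("xyz",RPY).inv().apply([0,0,-1]).round(3))
E
```

```text
[524.20261349  99.31386361 104.29873287]
turn [-0.002 -0.003  0.004] shift [ 230.6   68.9 -111.5] unturned shift [ 230.6   69.7 -111. ]
world dz=-1 in tool [0.565 0.    0.825]
```

>>> arm_command([
  {"hand": 10, "tx": 25, "ty": 8, "tz": -17, "wx": 0, "wy": 0, "wz": 0},
  {"hand": 10, "tx": 40, "ty": 13, "tz": -27, "wx": 0, "wy": 0, "wz": 0},
  {"hand": 10, "tx": 40, "ty": 13, "tz": -27, "wx": 0, "wy": 0, "wz": 0},
  {"hand": 10, "tx": 40, "ty": 13, "tz": -27, "wx": 0, "wy": 0, "wz": 0},
  {"hand": 10, "tx": 40, "ty": 13, "tz": -27, "wx": 0, "wy": 0, "wz": 0},
  {"hand": 10, "tx": 24, "ty": 9, "tz": -18, "wx": 0, "wy": 0, "wz": 0},
  {"hand": 10, "tx": 0, "ty": 0, "tz": 0, "wx": 0, "wy": 0, "wz": 0},
  {"hand": 10, "tx": 0, "ty": 0, "tz": 0, "wx": 0, "wy": 0, "wz": 0},
])

```text
clock: 10.3
eef_pos: [524.9, 97.2, 144.0]
tcp_rot: [-3.14, 0.599, 1.7]
contact_force: [0.2, -0.7, -0.9]
opening: 0.245
grasp_force: 58.9
```

>>> arm_command([
  {"hand": 10, "tx": 7, "ty": 0, "tz": 10, "wx": 0, "wy": 0, "wz": 0},
  {"hand": 10, "tx": 7, "ty": 0, "tz": 10, "wx": 0, "wy": 0, "wz": 0},
  {"hand": 10, "tx": 7, "ty": 0, "tz": 10, "wx": 0, "wy": 0, "wz": 0},
  {"hand": 10, "tx": 0, "ty": 0, "tz": 0, "wx": 0, "wy": 0, "wz": 0},
  {"hand": 10, "tx": 0, "ty": 0, "tz": 0, "wx": 0, "wy": 0, "wz": 0},
])

```text
clock: 10.92
eef_pos: [525.1, 98.6, 107.6]
tcp_rot: [-3.141, 0.6, 1.7]
contact_force: [-0.1, 0.2, 0.4]
opening: 0.242
grasp_force: 58.9
```

Run:
```python
from h import *
from rig import r,imaging
s=r.sense(); print(s["tcp_rot"],s["eef_pos"],s["qpos"].round(2),s["opening"])
go(s,tgt(0,15),RPY); go(s,tgt(0,0),RPY)
f=imaging.grab_frame("wrist"); pickle.dump((f,s),open("pics/w4.pkl","wb"))
A=R.from_euler("xyz",s["tcp_rot"])
u=proj(f,s["eef_pos"]+A.apply([90.5,0,-7.4])); print("tip",u,"live",[proj(f,p) for p in LIVE])
crop(f,"w4",150,0,200,150,4)
```

```text
[-3.14125894  0.60019142  1.70011821] [525.12786863  98.59599574 107.55429335] [ 0.52  0.51  1.87 -0.62  1.11  0.78] 0.24179847959429504
turn [-0.  0.  0.] shift [ 2.5 -0.8  2.2] unturned shift [ 2.5 -0.8  2.2]
turn [-0.  0.  0.] shift [11.  -0.8 14.6] unturned shift [11.  -0.8 14.6]
tip [252.89515832  44.3486045 ] live [array([250.78873907,  19.6704371 ]), array([ 337.55045163, -287.08726443]), array([  833.22504519, -2034.05013521])]
```

View pics/w4.png

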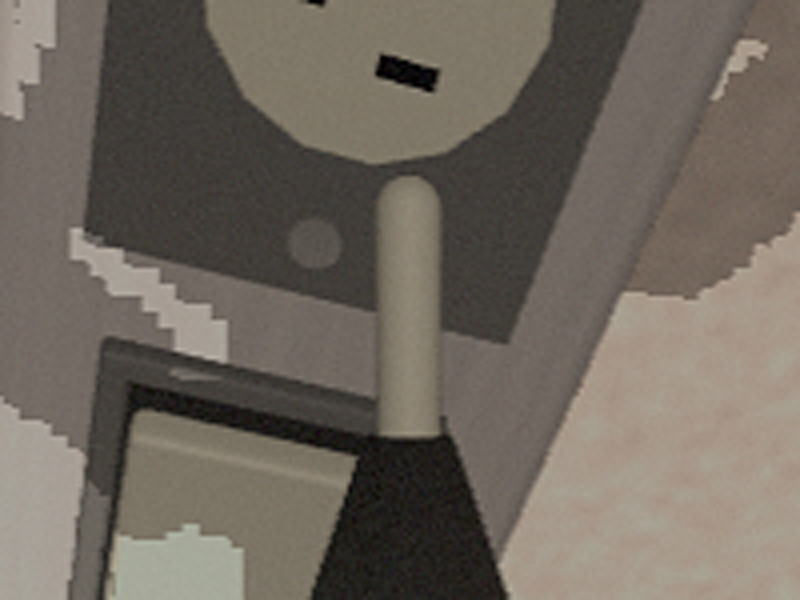

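The crop shows the live1 slot at (408,73) and the tip at (408,177): laterally aligned, with the slot about 0.7 mm farther ahead than computed. Now to descend.

>>> arm_command([
  {"hand": 10, "tx": 5, "ty": 0, "tz": 5, "wx": 0, "wy": 0, "wz": 0},
  {"hand": 10, "tx": 4, "ty": 0, "tz": 5.5, "wx": 0, "wy": 0, "wz": 0},
  {"hand": 10, "tx": 1.2, "ty": 0, "tz": 1.6, "wx": 0, "wy": 0, "wz": 0},
  {"hand": 10, "tx": 0, "ty": 0, "tz": 0, "wx": 0, "wy": 0, "wz": 0},
  {"hand": 10, "tx": 0, "ty": 0, "tz": 0, "wx": 0, "wy": 0, "wz": 0},
])

```text
clock: 11.6
eef_pos: [525.0, 100.2, 91.9]
tcp_rot: [3.141, 0.6, 1.7]
contact_force: [-0.3, 0.1, -1.4]
opening: 0.242
grasp_force: 58.9
```

Run:
```python
from h import *
from rig import r
s=r.sense(); print(s["eef_pos"],s["contact_force"]); go(s,tgt(0,0),RPY)
```

```text
[524.95962919 100.20856552  91.92938666] [-0.34300482  0.12659193 -1.38965835]
turn [-0. -0. -0.] shift [ 0.8 -0.9  2.6] unturned shift [ 0.8 -0.9  2.6]
```

>>> arm_command([
  {"hand": 10, "tx": 0.6, "ty": 0, "tz": 0.8, "wx": 0, "wy": 0, "wz": 0},
  {"hand": 10, "tx": 0.6, "ty": 0, "tz": 0.8, "wx": 0, "wy": 0, "wz": 0},
  {"hand": 10, "tx": 0, "ty": 0, "tz": 0, "wx": 0, "wy": 0, "wz": 0},
])

```text
clock: 11.98
eef_pos: [524.9, 100.3, 89.8]
tcp_rot: [-3.142, 0.6, 1.7]
contact_force: [0.1, -0.3, -0.9]
opening: 0.241
grasp_force: 58.9
```

>>> arm_command([
  {"hand": 10, "tx": 0.6, "ty": 0, "tz": 0.8, "wx": 0, "wy": 0, "wz": 0},
  {"hand": 10, "tx": 0, "ty": 0, "tz": 0, "wx": 0, "wy": 0, "wz": 0},
])

```text
clock: 12.22
eef_pos: [524.9, 100.2, 88.9]
tcp_rot: [3.142, 0.6, 1.7]
contact_force: [-0.1, 0.1, 1.1]
opening: 0.241
grasp_force: 58.9
```

Close to contact. One more small step, a look, and the half-second dwell.

>>> arm_command([
  {"hand": 10, "tx": 0.4, "ty": 0, "tz": 0.6, "wx": 0, "wy": 0, "wz": 0},
  {"hand": 10, "tx": 0, "ty": 0, "tz": 0, "wx": 0, "wy": 0, "wz": 0},
])

```text
clock: 12.48
eef_pos: [525.0, 100.1, 88.4]
tcp_rot: [3.141, 0.6, 1.7]
contact_force: [-0.7, -1.7, 3.2]
opening: 0.242
grasp_force: 59.2
```

Run:
```python
from h import *
from rig import r,imaging
f=imaging.grab_frame("wrist"); s=r.sense(); pickle.dump((f,s),open("pics/w5.pkl","wb"))
print(s["contact_force"],s["eef_pos"]); go(s,tgt(0,0),RPY)
crop(f,"w5",150,0,200,150,4)
```

```text
[ 0.44667945 -1.3071317   4.9332533 ] [525.00245185 100.16136196  88.41636821]
turn [ 0.  0. -0.] shift [-1.1 -0.9 -0.3] unturned shift [-1.1 -0.9 -0.3]
```

View pics/w5.png

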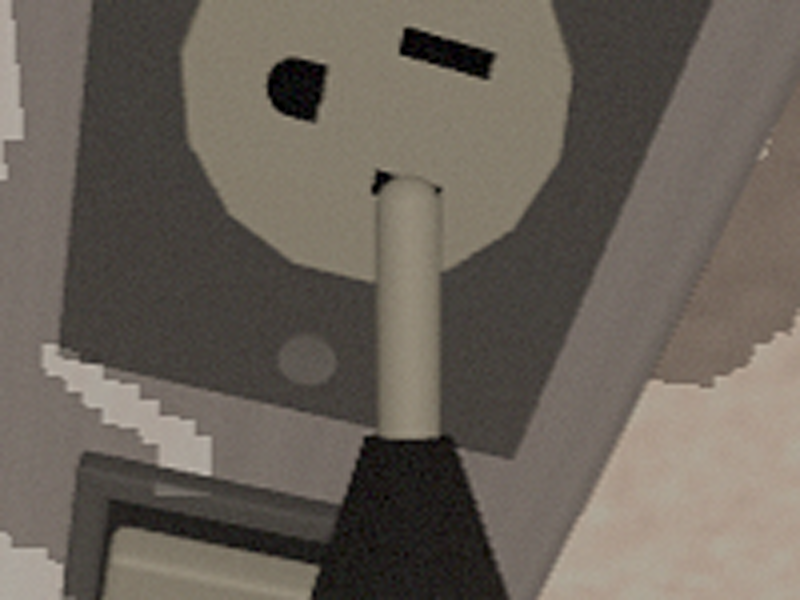

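The tip sits on the live1 slot at (408,185), with about 4 N of contact. The paddle's inner half is raised, so it is off. Dwell, lift, and work out the shift to the next outlet.

>>> arm_command([
  {"hand": 10, "tx": 0, "ty": 0, "tz": 0, "wx": 0, "wy": 0, "wz": 0},
  {"hand": 10, "tx": 0, "ty": 0, "tz": 0, "wx": 0, "wy": 0, "wz": 0},
  {"hand": 10, "tx": 0, "ty": 0, "tz": 0, "wx": 0, "wy": 0, "wz": 0},
  {"hand": 10, "tx": 0, "ty": 0, "tz": 0, "wx": 0, "wy": 0, "wz": 0},
  {"hand": 10, "tx": -4.2, "ty": 0, "tz": -6.2, "wx": 0, "wy": 0, "wz": 0},
  {"hand": 10, "tx": -4.2, "ty": 0, "tz": -6.2, "wx": 0, "wy": 0, "wz": 0},
  {"hand": 10, "tx": 0, "ty": 0, "tz": 0, "wx": 0, "wy": 0, "wz": 0},
  {"hand": 10, "tx": 0, "ty": 0, "tz": 0, "wx": 0, "wy": 0, "wz": 0},
])

```text
clock: 13.52
eef_pos: [524.8, 100.5, 103.1]
tcp_rot: [3.141, 0.6, 1.7]
contact_force: [-0.5, 0.5, -0.7]
opening: 0.24
grasp_force: 58.9
```

Run:
```python
from h import *
from rig import r
s=r.sense(); go(s,[536.5,174.3,103],RPY)
```

```text
turn [ 0. -0. -0.] shift [ 59.2  21.1 -40.4] unturned shift [ 59.2  21.1 -40.3]
```

>>> arm_command([
  {"hand": 10, "tx": 15, "ty": 5, "tz": -10, "wx": 0, "wy": 0, "wz": 0},
  {"hand": 10, "tx": 30, "ty": 11, "tz": -20.4, "wx": 0, "wy": 0, "wz": 0},
  {"hand": 10, "tx": 14.2, "ty": 5.1, "tz": -10, "wx": 0, "wy": 0, "wz": 0},
  {"hand": 10, "tx": 0, "ty": 0, "tz": 0, "wx": 0, "wy": 0, "wz": 0},
  {"hand": 10, "tx": 0, "ty": 0, "tz": 0, "wx": 0, "wy": 0, "wz": 0},
  {"hand": 10, "tx": 0, "ty": 0, "tz": 0, "wx": 0, "wy": 0, "wz": 0},
])

```text
clock: 14.28
eef_pos: [536.2, 173.2, 103.0]
tcp_rot: [-3.141, 0.601, 1.699]
contact_force: [0.3, -0.4, -0.5]
opening: 0.244
grasp_force: 58.8
```

Run:
```python
from h import *
from rig import r,imaging
f=imaging.grab_frame("wrist"); s=r.sense()
go(s,[536.5,174.3,88.4],RPY); print(s["eef_pos"])
crop(f,"w6",150,0,200,150,4)
```

```text
turn [-0.001  0.    -0.001] shift [ 9.1  0.3 11.5] unturned shift [ 9.1  0.3 11.5]
[536.29155713 173.25871897 103.07270809]
```

View pics/w6.png

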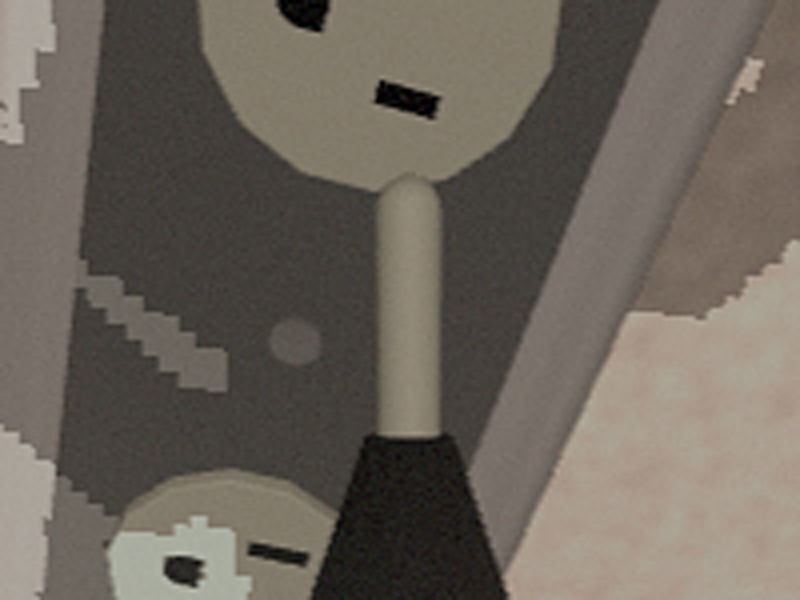

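The live2 slot at (408,99) is in line with the tip at (408,177). Descending now.

>>> arm_command([
  {"hand": 10, "tx": 4, "ty": 0, "tz": 5, "wx": 0, "wy": 0, "wz": 0},
  {"hand": 10, "tx": 3.4, "ty": 0, "tz": 4, "wx": 0, "wy": 0, "wz": 0},
  {"hand": 10, "tx": 0.9, "ty": 0, "tz": 1.2, "wx": 0, "wy": 0, "wz": 0},
  {"hand": 10, "tx": 0.4, "ty": 0, "tz": 0.6, "wx": 0, "wy": 0, "wz": 0},
  {"hand": 10, "tx": 0, "ty": 0, "tz": 0, "wx": 0, "wy": 0, "wz": 0},
  {"hand": 10, "tx": 0, "ty": 0, "tz": 0, "wx": 0, "wy": 0, "wz": 0},
])

```text
clock: 15.08
eef_pos: [536.5, 175.3, 89.3]
tcp_rot: [3.141, 0.6, 1.7]
contact_force: [0.4, -0.7, -0.2]
opening: 0.242
grasp_force: 58.9
```

>>> arm_command([
  {"hand": 10, "tx": -0.5, "ty": 0, "tz": 0.5, "wx": 0, "wy": 0, "wz": 0},
  {"hand": 10, "tx": 0.4, "ty": 0, "tz": 0.8, "wx": 0, "wy": 0, "wz": 0},
  {"hand": 10, "tx": 0.2, "ty": 0, "tz": 0.4, "wx": 0, "wy": 0, "wz": 0},
  {"hand": 10, "tx": 0, "ty": 0, "tz": 0, "wx": 0, "wy": 0, "wz": 0},
])

```text
clock: 15.58
eef_pos: [536.7, 174.3, 88.2]
tcp_rot: [3.141, 0.6, 1.699]
contact_force: [-1.0, -1.3, 5.7]
opening: 0.24
grasp_force: 59.3
```

Contact, and the position is as intended. Dwell, then lift.

>>> arm_command([
  {"hand": 10, "tx": 0, "ty": 0, "tz": 0, "wx": 0, "wy": 0, "wz": 0},
  {"hand": 10, "tx": 0, "ty": 0, "tz": 0, "wx": 0, "wy": 0, "wz": 0},
  {"hand": 10, "tx": 0, "ty": 0, "tz": 0, "wx": 0, "wy": 0, "wz": 0},
  {"hand": 10, "tx": 0, "ty": 0, "tz": 0, "wx": 0, "wy": 0, "wz": 0},
  {"hand": 10, "tx": -4.2, "ty": 0, "tz": -6.2, "wx": 0, "wy": 0, "wz": 0},
  {"hand": 10, "tx": -4.2, "ty": 0, "tz": -6.2, "wx": 0, "wy": 0, "wz": 0},
  {"hand": 10, "tx": 0, "ty": 0, "tz": 0, "wx": 0, "wy": 0, "wz": 0},
  {"hand": 10, "tx": 0, "ty": 0, "tz": 0, "wx": 0, "wy": 0, "wz": 0},
])

```text
clock: 16.58
eef_pos: [536.5, 174.4, 102.7]
tcp_rot: [3.142, 0.6, 1.7]
contact_force: [-0.9, 0.0, 0.0]
opening: 0.239
grasp_force: 58.9
```

Run:
```python
from h import *
from rig import r
s=r.sense(); go(s,[548.1,248.4,103],RPY)
```

```text
turn [-0. -0. -0.] shift [ 59.1  21.  -40.8] unturned shift [ 59.2  21.  -40.8]
```

>>> arm_command([
  {"hand": 10, "tx": 15, "ty": 5, "tz": -10, "wx": 0, "wy": 0, "wz": 0},
  {"hand": 10, "tx": 30, "ty": 11, "tz": -20.8, "wx": 0, "wy": 0, "wz": 0},
  {"hand": 10, "tx": 14.1, "ty": 5, "tz": -10, "wx": 0, "wy": 0, "wz": 0},
  {"hand": 10, "tx": 0, "ty": 0, "tz": 0, "wx": 0, "wy": 0, "wz": 0},
  {"hand": 10, "tx": 0, "ty": 0, "tz": 0, "wx": 0, "wy": 0, "wz": 0},
  {"hand": 10, "tx": 0, "ty": 0, "tz": 0, "wx": 0, "wy": 0, "wz": 0},
  {"hand": 10, "tx": 0, "ty": 0, "tz": 0, "wx": 0, "wy": 0, "wz": 0},
])

```text
clock: 17.45
eef_pos: [548.0, 247.6, 103.1]
tcp_rot: [-3.141, 0.6, 1.699]
contact_force: [-0.4, 0.3, -0.7]
opening: 0.246
grasp_force: 58.9
```

Run:
```python
from h import *
from rig import r,imaging
f=imaging.grab_frame("wrist"); s=r.sense()
go(s,[548.1,248.4,88.4],RPY); print(s["eef_pos"])
crop(f,"w7",150,0,200,150,4)
```

```text
turn [-0.001  0.    -0.001] shift [ 8.9  0.1 11.8] unturned shift [ 8.9  0.1 11.8]
[548.09128784 247.75610792 103.15233225]
```

View pics/w7.png

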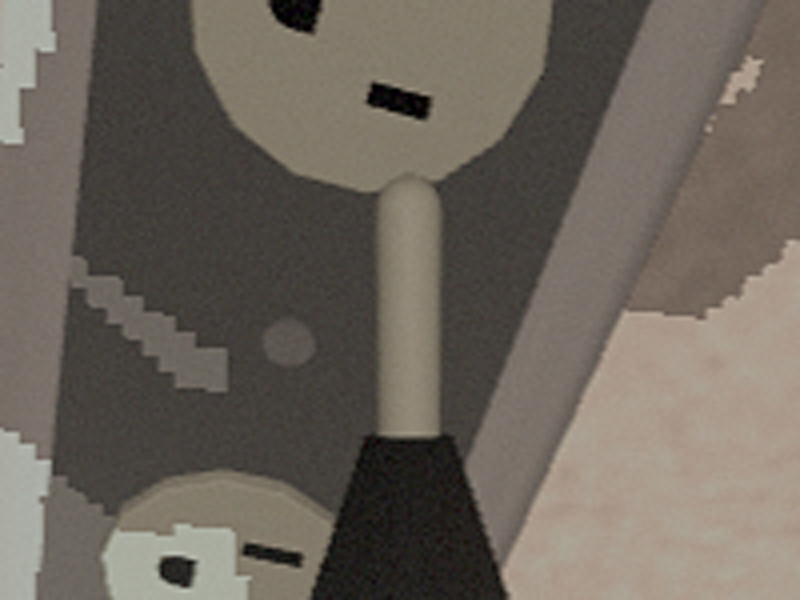

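The live3 slot at (399,101) is about 0.8 mm left of the tip at (408,177). I'll correct that on the way down.

>>> arm_command([
  {"hand": 10, "tx": 3.6, "ty": -0.8, "tz": 5, "wx": 0, "wy": 0, "wz": 0},
  {"hand": 10, "tx": 3.2, "ty": 0, "tz": 4.5, "wx": 0, "wy": 0, "wz": 0},
  {"hand": 10, "tx": 0.9, "ty": 0, "tz": 1.3, "wx": 0, "wy": 0, "wz": 0},
  {"hand": 10, "tx": 0.3, "ty": 0, "tz": 0.6, "wx": 0, "wy": 0, "wz": 0},
  {"hand": 10, "tx": 0, "ty": 0, "tz": 0, "wx": 0, "wy": 0, "wz": 0},
  {"hand": 10, "tx": 0, "ty": 0, "tz": 0, "wx": 0, "wy": 0, "wz": 0},
])

```text
clock: 18.25
eef_pos: [547.4, 248.5, 89.2]
tcp_rot: [3.141, 0.6, 1.7]
contact_force: [0.1, -0.2, -0.5]
opening: 0.242
grasp_force: 58.9
```

>>> arm_command([
  {"hand": 10, "tx": 0.4, "ty": 0, "tz": 0.6, "wx": 0, "wy": 0, "wz": 0},
  {"hand": 10, "tx": 0.3, "ty": 0, "tz": 0.6, "wx": 0, "wy": 0, "wz": 0},
  {"hand": 10, "tx": 0, "ty": 0, "tz": 0, "wx": 0, "wy": 0, "wz": 0},
  {"hand": 10, "tx": 0, "ty": 0, "tz": 0, "wx": 0, "wy": 0, "wz": 0},
])

```text
clock: 18.75
eef_pos: [547.5, 248.2, 88.2]
tcp_rot: [3.141, 0.6, 1.699]
contact_force: [0.0, -1.1, 4.3]
opening: 0.238
grasp_force: 59.3
```

>>> arm_command([
  {"hand": 10, "tx": 0, "ty": 0, "tz": 0, "wx": 0, "wy": 0, "wz": 0},
  {"hand": 10, "tx": 0, "ty": 0, "tz": 0, "wx": 0, "wy": 0, "wz": 0},
  {"hand": 10, "tx": 0, "ty": 0, "tz": 0, "wx": 0, "wy": 0, "wz": 0},
  {"hand": 10, "tx": 0, "ty": 0, "tz": 0, "wx": 0, "wy": 0, "wz": 0},
  {"hand": 10, "tx": -6, "ty": 0, "tz": -8, "wx": 0, "wy": 0, "wz": 0},
  {"hand": 10, "tx": -17, "ty": 0, "tz": -25, "wx": 0, "wy": 0, "wz": 0},
  {"hand": 10, "tx": -17, "ty": 0, "tz": -25, "wx": 0, "wy": 0, "wz": 0},
])

```text
clock: 19.62
eef_pos: [547.2, 248.1, 159.1]
tcp_rot: [-3.141, 0.6, 1.7]
contact_force: [0.4, -0.6, -0.6]
opening: 0.243
grasp_force: 58.9
```

Run:
```python
from h import *
from rig import r
s=r.sense(); print(s["eef_pos"]); go(s,[489,-161.5,150],RPY)
```

```text
[547.21322704 248.09044614 159.06420757]
turn [-0. -0.  0.] shift [-323.9 -110.5  232.6] unturned shift [-324.  -110.4  232.6]
```

>>> arm_command([
  {"hand": 10, "tx": -20, "ty": -7, "tz": 13, "wx": 0, "wy": 0, "wz": 0},
  {"hand": 10, "tx": -36, "ty": -12.3, "tz": 26, "wx": 0, "wy": 0, "wz": 0},
  {"hand": 10, "tx": -36, "ty": -12.3, "tz": 26, "wx": 0, "wy": 0, "wz": 0},
  {"hand": 10, "tx": -36, "ty": -12.3, "tz": 26, "wx": 0, "wy": 0, "wz": 0},
  {"hand": 10, "tx": -36, "ty": -12.3, "tz": 26, "wx": 0, "wy": 0, "wz": 0},
  {"hand": 10, "tx": -36, "ty": -12.3, "tz": 26, "wx": 0, "wy": 0, "wz": 0},
  {"hand": 10, "tx": -36, "ty": -12.3, "tz": 26, "wx": 0, "wy": 0, "wz": 0},
  {"hand": 10, "tx": -36, "ty": -12.3, "tz": 26, "wx": 0, "wy": 0, "wz": 0},
])

```text
clock: 20.62
eef_pos: [498.0, -97.0, 151.3]
tcp_rot: [3.14, 0.6, 1.699]
contact_force: [0.1, 0.2, -0.1]
opening: 0.246
grasp_force: 58.9
```

>>> arm_command([
  {"hand": 10, "tx": -36, "ty": -12.3, "tz": 26, "wx": 0, "wy": 0, "wz": 0},
  {"hand": 10, "tx": -16, "ty": -5.1, "tz": 11.5, "wx": 0, "wy": 0, "wz": 0},
  {"hand": 10, "tx": 0, "ty": 0, "tz": 0, "wx": 0, "wy": 0.12, "wz": 0},
  {"hand": 10, "tx": 0, "ty": 0, "tz": 0, "wx": 0, "wy": 0.12, "wz": 0},
  {"hand": 10, "tx": 0, "ty": 0, "tz": 0, "wx": 0, "wy": 0.12, "wz": 0},
  {"hand": 10, "tx": 0, "ty": 0, "tz": 0, "wx": 0, "wy": 0.12, "wz": 0},
  {"hand": 10, "tx": 0, "ty": 0, "tz": 0, "wx": 0, "wy": 0.12, "wz": 0},
  {"hand": 10, "tx": 0, "ty": 0, "tz": 0, "wx": 0, "wy": 0, "wz": 0},
])

```text
clock: 21.62
eef_pos: [489.5, -163.2, 149.8]
tcp_rot: [3.14, 0.001, 1.697]
contact_force: [0.3, -0.4, -0.5]
opening: 0.242
grasp_force: 58.8
```

Run:
```python
from h import *
from rig import r
s=r.sense(); print(s["eef_pos"],s["tcp_rot"]); go(s,[489.5,-161.8,20],[np.pi,0,1.7])
```

```text
[ 489.4641717  -163.23961734  149.76701391] [3.14044403e+00 6.57192803e-04 1.69659161e+00]
turn [ 0.001  0.001 -0.003] shift [  1.4   0.2 129.8] unturned shift [1.500e+00 1.000e-01 1.298e+02]
```

>>> arm_command([
  {"hand": 10, "tx": 1, "ty": 0, "tz": 30, "wx": 0, "wy": 0, "wz": 0},
  {"hand": 10, "tx": 0, "ty": 0, "tz": 45, "wx": 0, "wy": 0, "wz": 0},
  {"hand": 10, "tx": 0, "ty": 0, "tz": 35, "wx": 0, "wy": 0, "wz": 0},
  {"hand": 10, "tx": 0, "ty": 0, "tz": 18, "wx": 0, "wy": 0, "wz": 0},
  {"hand": 10, "tx": 0, "ty": 0, "tz": 8, "wx": 0, "wy": 0, "wz": 0},
  {"hand": 10, "tx": 0, "ty": 0, "tz": 3, "wx": 0, "wy": 0, "wz": 0},
  {"hand": 10, "tx": 0, "ty": 0, "tz": 0, "wx": 0, "wy": 0, "wz": 0},
  {"hand": 10, "tx": 0, "ty": 0, "tz": 0, "wx": 0, "wy": 0, "wz": 0},
])

```text
clock: 22.62
eef_pos: [489.5, -160.7, 11.0]
tcp_rot: [3.14, 0.001, 1.7]
contact_force: [0.2, -0.8, -1.1]
opening: 0.241
grasp_force: 58.8
```

>>> arm_command([
  {"hand": 10, "tx": 0, "ty": 0, "tz": 2, "wx": 0, "wy": 0, "wz": 0},
  {"hand": 10, "tx": 0, "ty": 0, "tz": 1, "wx": 0, "wy": 0, "wz": 0},
  {"hand": 10, "tx": 0, "ty": 0, "tz": 1, "wx": 0, "wy": 0, "wz": 0},
  {"hand": 10, "tx": 0, "ty": 0, "tz": 0, "wx": 0, "wy": 0, "wz": 0},
])

```text
clock: 23.12
eef_pos: [488.9, -160.6, 6.6]
tcp_rot: [-3.142, 0.0, 1.7]
contact_force: [-1.3, 0.7, 5.1]
opening: 0.238
grasp_force: 59.7
```

On the floor with about 5 N. Releasing to 45 mm, then straight up.

>>> arm_command([
  {"hand": 30, "tx": 0, "ty": 0, "tz": 0, "wx": 0, "wy": 0, "wz": 0},
  {"hand": 45, "tx": 0, "ty": 0, "tz": 0, "wx": 0, "wy": 0, "wz": 0},
  {"hand": 45, "tx": 0, "ty": 0, "tz": 0, "wx": 0, "wy": 0, "wz": 0},
  {"hand": 45, "tx": 0, "ty": 0, "tz": 0, "wx": 0, "wy": 0, "wz": 0},
  {"hand": 45, "tx": 0, "ty": 0, "tz": -10, "wx": 0, "wy": 0, "wz": 0},
  {"hand": 45, "tx": 0, "ty": 0, "tz": -30, "wx": 0, "wy": 0, "wz": 0},
  {"hand": 45, "tx": 0, "ty": 0, "tz": -50, "wx": 0, "wy": 0, "wz": 0},
  {"hand": 45, "tx": 0, "ty": 0, "tz": -50, "wx": 0, "wy": 0, "wz": 0},
])

```text
clock: 24.12
eef_pos: [488.7, -160.5, 148.2]
tcp_rot: [-3.141, -0.0, 1.7]
contact_force: [0.5, -0.3, 0.6]
opening: 0.529
grasp_force: 0.0
```

>>> arm_command([
  {"hand": 45, "tx": -30, "ty": 0, "tz": -40, "wx": 0, "wy": 0, "wz": 0},
  {"hand": 45, "tx": -30, "ty": 0, "tz": -10, "wx": 0, "wy": 0, "wz": 0},
  {"hand": 45, "tx": 0, "ty": 0, "tz": 0, "wx": 0, "wy": 0, "wz": 0},
  {"hand": 45, "tx": 0, "ty": 0, "tz": 0, "wx": 0, "wy": 0, "wz": 0},
])

```text
clock: 24.62
eef_pos: [495.9, -219.4, 195.9]
tcp_rot: [-3.141, -0.001, 1.699]
contact_force: [-0.8, 0.1, -0.3]
opening: 0.53
grasp_force: 0.0
```

Run:
```python
from h import *
from rig import imaging
f=imaging.grab_frame("wrist"); g=imaging.grab_frame("scene")
a=cv2.resize(f["image"][...,::-1],(512,384))[:,60:460]
b=cv2.resize(g["image"][120:280,150:450,::-1],None,fx=2.4,fy=2.4,interpolation=cv2.INTER_CUBIC)[:,:400*2]
cv2.imwrite("pics/end.png",np.hstack([a,b[:384,:400]]))
```

```text
(no output)
```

View pics/end.png

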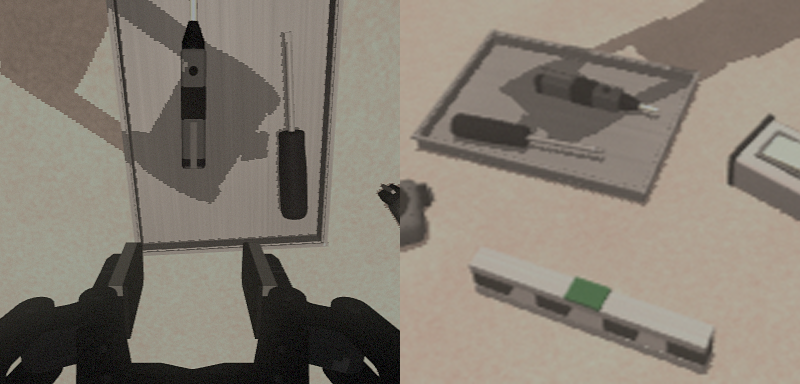

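The tester lies flat on the tray floor (tip near (193,0), back at (193,165)). The screwdriver, tape measure and level look undisturbed, and the gripper is clear. Handing in.

```bash
python3 -c "
from rig import r
print(r.sign_off())"
```

```text
the job is handed in; nothing more can be done
None
```

I switched the bar off at its paddle, rested the tester's tip on live slots 1, 2 and 3 in order for at least half a second each, laid the tester back flat in the tray, and handed the job in at about 25 s.

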